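# Cycle the hand-cranked rack changer

### The job

Change the tube rack in the hand-cranked rack changer. Turn the flywheel by its crank grip through exactly one full turn, counter-clockwise seen from above, back to its index mark, so that the pusher throws the old rack over into the discharge slot and comes back; then push the scraper along its slot to drive the old rack out of the open end into the catch tray, and draw the scraper fully back home. Last, set the new rack, which stands on the bench just right of the changer, down in the empty bay, lying the same way as the old one did, and leave the objects standing around in place.

Things in the scene. Friction and masses are not known exactly. Their poses are not given: they have to be found in the camera images.
- changer: fixed metal rack changer. Origin on the bench under the middle of the bay; x runs along bay and slot toward the slot's open end (away from the robot within 13 degrees), y from the bay to the flywheel (robot's left), z up. Deck top 40 mm above the bench, on feet. Discharge slot beside the bay: centre line y = -50 mm, outer wall inner face y = -73.5, 14 mm high; closed at x = -125, open at x = +73 mm
- bay (a point): middle of the bay, on the deck, where a rack's origin belongs; axes as the changer's. End cheeks 18 mm high with inner faces at x = +-59.5 mm (y -22 to +22). On the +y side two pusher prongs 14 mm above the deck (16 mm wide, at x = +-40 mm, faces at y = +21.5 at rest, crossbar from y = +60), with a free gap 64 mm wide between them for a finger. Open to the slot on the -y side
- tray (a point): middle of the floor of the catch tray below the slot's open end, at x = 158, y = -48 mm from the changer's origin; axes as the changer's. Steel, 170 mm long in x, 88 mm wide, sides rise 15 mm, floor 21 mm above the bench
- wheel_axis (a point): point on the flywheel's vertical axis, 78 mm above the bench, 165 mm in y from the changer's origin. The wheel is a steel disc 140 mm across with its flat top at 76 mm above the bench, hub up to 92 mm
- crank (a point): on the axis of the crank grip, 106 mm above the bench, 52 mm from the wheel's axis: round upright black grip 23 mm thick, from 77 to 124 mm above the bench, a sleeve that spins freely on its pin, so a gripper can keep its own direction while carrying it round. At the index it is on the wheel's +y side (changer frame) next to the fixed pointer
- wheel (a joint): flywheel angle in rad: 0 at the index at the start, growing counter-clockwise seen from above; one turn is 6.283. A pawl blocks turning back behind the start. No stop or detent at one turn; friction (about 0.12 N m) holds it where it is left. The pusher goes out 52 mm in the first half turn and back in the second; beyond one turn it goes out again
- scraper_grip (a point): on the axis of the scraper's grip, 90 mm above the bench: round upright black post 22 mm thick, from 49 to 110 mm above the bench, on a low steel foot with a blade (36 mm wide, top 62 mm above the bench) whose face is 24 mm ahead in x. With the scraper home it is at x = -90, y = -50 mm in the changer's frame
- scraper (a joint): travel of the scraper along the slot in m: 0 fully home at the closed end, growing along the changer's x to the stop at 0.152, where the blade stands 13 mm past the slot's open end. Friction about 2 N, no spring
- old_rack: old empty tube rack, pale blue-grey, open-sided: 38 mm wide (its x), 110 mm long (its y), 38 mm high, about 0.07 kg. At the start it stands in the bay, its length along the changer's x. Origin at the centre of its underside
- new_rack: new tube rack, same kind and size as the old one, standing on the bench on the changer's -y side (robot's right). Origin at the centre of its underside, y along its length. Its long sides are only a low strip (1 to 12 mm up) and a thin top plate (34 to 37 mm up): fingers should reach down over both
- timer: bystander: flat lab timer, 62 x 62 x 20 mm, origin under its centre
- cryobox: bystander: square card box with lid, 71 x 71 x 46 mm, origin under its centre
- bottle: bystander: round screw-cap bottle, 56 mm across, 105 mm high, origin under its centre
- petri: bystander: closed round dish, 58 mm across, 15 mm high, origin under its centre
There are look-alikes about, which are no part of the job. Leave any green look-alike of the new_rack alone.

How it is judged:
By the outcome, as a careful person would: the job done as asked, in the order asked, and still so for the second after the job is handed in, with the robot touching nothing.
It also fails if it takes over 72 s, if anything falls off the work surface, if the arm or the gripper's body presses on something with over 40 N, if the wrist force passes 120 N, or if a joint passes its speed limit or range.

### The arm

A 7-joint arm with a two-finger parallel gripper is mounted at the origin on a cart in front of the work surface, level with it; the furniture and walls round the work are solid. World frame = base frame: x ahead of the robot, y to its left, z up, the work surface at z = 0. Lengths are in mm, angles in rad, forces in N, time in s.
With the tool pointing down it reaches from about 400 to 875 mm from the base axis. Payload 4.4 kg.
Tool frame: the origin (TCP) lies midway between the tips of the shut fingers; the grasp point (between the pads) lies 19 mm behind it (ctrl.pinch_z is the distance from the TCP to the grasp point, in mm); z points along the fingers, y is the line along which they close (so a half turn about z gives the same grasp; the last joint's range is limited). The gripper opens to 85 mm and grips with 20 to 120 N. Pads are 22 mm wide; open, the fingers measure 114 mm over their backs; the gripper's body (76 mm by 85 mm) begins 54 mm behind the grasp point. The pads swing forward as they close: fully open they stand 13 mm farther back than shut.
Start: joints at [-1.373, 0.628, 0.038, 1.517, -0.027, 0.996, -0.02], TCP at [169.463, 627.535, 231.313] pointing down, gripper open.
Joint ranges: [-3.06, 3.06], [-0.37, 2.12], [-1.25, 1.32], [0.18, 2.47], [-1.1, 4.24], [0.23, 1.98], [-2.94, 2.94]. Speed limits (rad/s): [2.57, 2.57, 3.14, 3.14, 3.14, 3.14, 3.14].

### API

Orientations are given as [roll, pitch, yaw] about the fixed x, y, z axes, in that order (R = Rz(yaw) Ry(pitch) Rx(roll)).
In Python, from cell import read_state, cams, order, ctrl gives the robot as it stands.
- The arm moves only by the tool move_arm, never from a script. Its argument "targets" is text: rows parted by semicolons, each of 7 numbers parted by spaces: the gripper's target within -1 to 1 (fully open at 1, half-way at 0, shut at -1), then the shift along the tool's x, y, z in cm, then the turn, a rotation vector about the tool's x, y, z in degrees. A call has 1 to 5 rows; each row shifts and turns the commanded pose from where the row before left it, along the tool's axes as they then stand; what a row does not reach is not made up. A row lasts 1/12 s, in which the tool goes at most 41.7 mm and 7.16 degrees, less where a joint would pass 70% of its speed; a pose out of reach is approached as far as the arm can. A call with a gripper value outside its range is refused whole. The fingers move at their own pace and stop on an object; the grip force is fixed at half the most. Time passes only in rows, so rows that do not move let the fingers close. It gives the time, the measured TCP pose, the force, the opening and the grip force at its end, in the units of the state.
- read_state(): the state, without advancing time (a new reading comes with each control period).
- cams.get_image(name): name is "side" or "top"; returns a dict with "color" (400x640x3 uint8, red, green, blue), "fovy" (degrees; the focal length in pixels is half the picture's height over the tangent of half this angle, whatever the lens; pixels are square), "cx", "cy" (the principal point, pixels), "rvec" (rotation vector, rad) and "tvec" (3), from world to camera coordinates, as OpenCV has them. Camera axes: x right, y down, z forward; pixel columns grow to the right and rows downward; lengths in mm; the calibration is good to about 2 mm. A picture is of the moment at which its call begins. There is no depth.
- order.finish_job(): hands the job in; it is judged then, once.
The state is a dict: "clock": time; "qpos": joint angles; "qd": joint speeds; "tau": joint torques, N m; "eef_pos": TCP position; "tool_rot": TCP orientation; "force": force on the tool from outside, world axes, zero at the start; "torque": the same for the moment, N m; "width": finger opening in mm; "gripper_force": force on a finger pad.
Only numpy, scipy, OpenCV 4.12 (cv2) and the standard library are available. Lean on these libraries where they do the work, as an engineer would, in place of code of your own. Each camera call takes 0.05 s, during which the arm holds its last target. There are 200 camera calls.

## Working session

There is one attempt and no reset: what is moved stays moved. The work goes in short steps, Python scripts to look and compute and a tool call to move; the robot and the scene stay as the last step left them, time stands still between calls to the robot, and variables do not carry over. Pictures are saved under pics/ and viewed, at most 10 in all, crops included, and the job is handed in when it is done.

Besides the shell and the picture viewer there is one more tool, called after "Emit:" as name(argument=value, ...) on one line, values as JSON. move_arm: Moves the arm, as the interface text tells. Its arguments: {"type":"object","properties":{"targets":{"type":"string"}},"required":["targets"]}

```bash
mkdir -p pics; ls; python3 - <<'E'
from cell import read_state,cams,ctrl
import cv2,pickle
s=read_state();print(s,ctrl.pinch_z)
for n in("side","top"):
    d=cams.get_image(n);cv2.imwrite(f"pics/{n}0.png",d["color"][:,:,::-1]);pickle.dump(d,open(n+".pkl","wb"))
    print(n,d["fovy"],d["cx"],d["cy"],d["rvec"],d["tvec"])
E
```

```text
pics
{'clock': 0.0, 'qpos': array([-1.37280791,  0.62934804,  0.03842935,  1.51835753, -0.02700803,
        0.99632566, -0.0199834 ]), 'qd': array([-0.00015707, -0.00027207, -0.00031658,  0.00030656, -0.00034847,
        0.00120991, -0.00114694]), 'tau': array([ 5.15475858e-04, -5.63413775e+01,  1.22641649e+00, -1.93442345e+01,
        1.10007939e-02,  1.05906386e-02,  1.24755939e-06]), 'eef_pos': array([169.27931818, 626.91828455, 230.39098108]), 'tool_rot': array([-3.13967162e+00,  1.12930738e-05,  2.87782692e+00]), 'force': array([ 0.14635652,  0.39403647, -0.78801458]), 'torque': array([0.01396789, 0.07158869, 0.0061277 ]), 'gripper_force': 0.0, 'width': 85.32358179077993} 18.700000000000003
side 46.00565419884305 326.5106305848469 200.4634746094296 [ 0.11147833 -3.0207938   0.7391315 ] [ 591.60134024  -27.86264535 1514.16952979]
top 52.88206654051392 326.5660827466238 198.73533585112565 [ 2.123952   -2.1238929   0.19340647] [127.64800009 589.15842805 971.15771613]
```

View pics/top0.png

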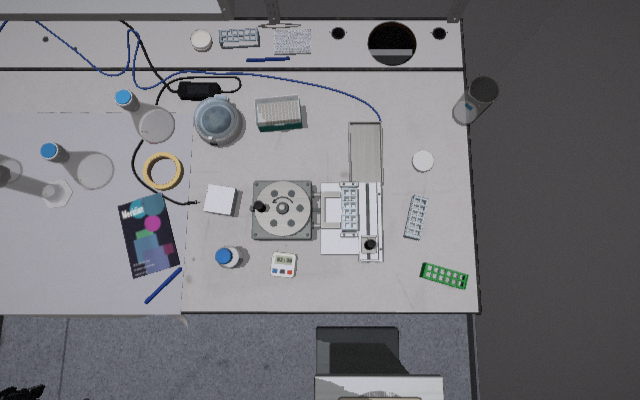

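View pics/side0.png

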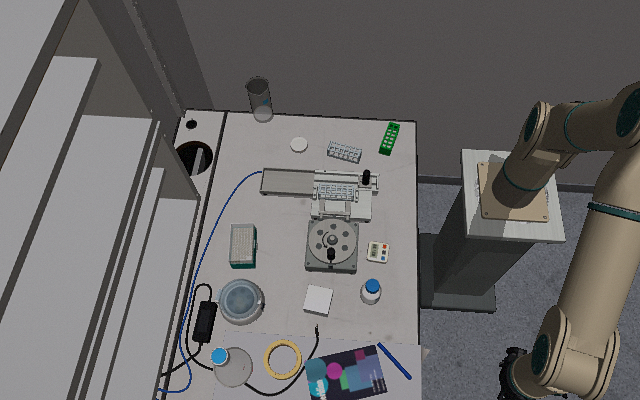

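The top view shows the wheel at (281,208), crank grip (260,206), scraper grip (370,244), old rack (349,209), new rack (416,217), and the green look-alike at (444,275). Next I'll enlarge both views.

```bash
cat > h.py <<'E'
import numpy as np,cv2
from scipy.spatial.transform import Rotation as R
def K(d):
    f=d["color"].shape[0]/2/np.tan(np.radians(d["fovy"])/2)
    return np.array([[f,0,d["cx"]],[0,f,d["cy"]],[0,0,1.]])
def proj(d,P):
    return cv2.projectPoints(np.float64(P).reshape(-1,1,3),np.float64(d["rvec"]),np.float64(d["tvec"]),K(d),None)[0][:,0]
def unproj(d,uv,z):
    M=R.from_rotvec(np.ravel(d["rvec"])).as_matrix();c=-M.T@np.ravel(d["tvec"])
    r=M.T@np.linalg.inv(K(d))@np.array([*uv,1.]);return c+r*(z-c[2])/r[2]
def crop(d,x,y,w,h,s,name):
    im=cv2.resize(d["color"][y:y+h,x:x+w,::-1],None,fx=s,fy=s,interpolation=cv2.INTER_CUBIC);cv2.imwrite(name,im)
E
python3 - <<'E'
import pickle;from h import *
t=pickle.load(open("top.pkl","rb"));s=pickle.load(open("side.pkl","rb"))
crop(t,240,115,200,150,4,"pics/tc.png");crop(s,255,130,150,150,4,"pics/sc.png")
E
```

```text
(no output)
```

View pics/tc.png

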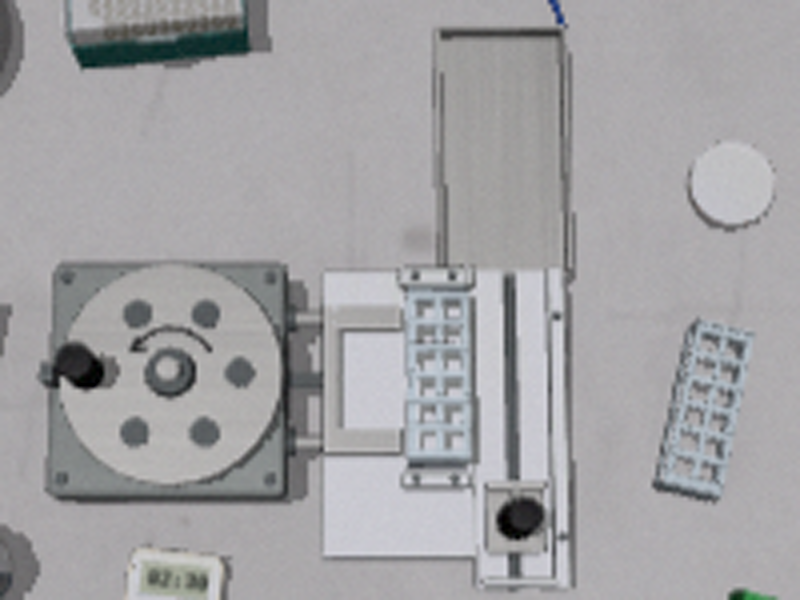

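View pics/sc.png

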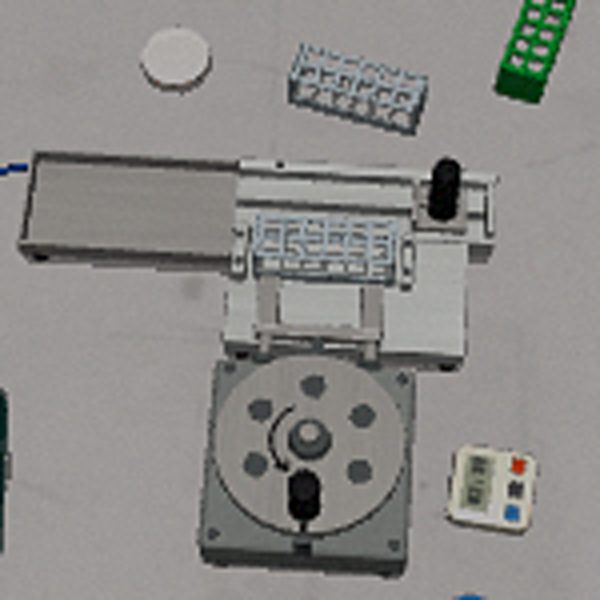

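Changer pose fit from hand-picked features. In the top crop they are the disc centre (171,374), old rack corners (405..471, 290..463), tray far corners (435,30) and (566,30), and the new rack corners.

```bash
cat > fit.py <<'E'
import pickle;from h import *
from scipy.optimize import least_squares
t=pickle.load(open("top.pkl","rb"));s=pickle.load(open("side.pkl","rb"))
T=lambda u,v:np.array([u,v])/4+[240-.375,115-.375]
S=lambda u,v:np.array([u,v])/4+[255-.375,130-.375]
F=[(t,T(171,374),(0,165,76)),(s,S(312,443),(0,165,76)),(t,T(405,290),(55,19,77)),(t,T(472,290),(55,-19,77)),(t,T(472,463),(-55,-19,77)),(t,T(405,463),(-55,19,77)),
(t,T(435,30),(243,-4,36)),(t,T(566,30),(243,-92,36)),(s,S(36,153),(243,-92,36)),(s,S(20,245),(243,-4,36)),(s,S(445,166),(-90,-50,108)),(s,S(304,478),(0,217,122))]
def tf(p,P): 
    P=np.atleast_2d(np.float64(P));return R.from_euler('z',p[2]).apply(P)+[p[0],p[1],0]
def res(p): return np.concatenate([(proj(d,tf(p,P))[0]-uv) for d,uv,P in F])
if __name__=="__main__":
    r=least_squares(res,[650,-100,0],x_scale=[100,100,.1],loss='soft_l1');p=r.x;np.save("p.npy",p)
    print(p,np.degrees(p[2]));print(res(p).reshape(-1,2).round(1).tolist())
    for n,P in dict(crank=(0,217,106),axis=(0,165,78),scr=(-90,-50,90),bay=(0,0,40),tray=(158,-48,21)).items():print(n,tf(p,P).round(1))
    # new rack top corners: far-left, far-right, near-right, near-left
    G=[(t,T(696,322),(19,55,37)),(t,T(753,332),(-19,55,37)),(t,T(718,498),(-19,-55,37)),(t,T(657,487),(19,-55,37)),
       (s,S(303,47),(-19,55,37)),(s,S(428,75),(-19,-55,37)),(s,S(291,78),(19,55,37)),(s,S(413,108),(19,-55,37))]
    for sg in (1,):
        H=[(d,uv,(-P[0],P[1],P[2])) for d,uv,P in G]
        g=lambda q:np.concatenate([(proj(d,tf(q,P))[0]-uv) for d,uv,P in H])
        q=least_squares(g,[600,-250,0],x_scale=[100,100,.1],loss='soft_l1').x;print("new",q,np.degrees(q[2]),g(q).round(1).tolist())
        np.save("q.npy",q)
E
python3 fit.py
```

```text
[5.59517164e+02 7.20162117e+01 5.69758465e-03] 0.3264475539956306
[[0.2, 1.1], [-0.7, -1.3], [0.2, 0.1], [-1.4, -0.0], [-0.6, 0.5], [0.7, 0.6], [-0.1, -0.1], [-0.2, -0.3], [-1.3, -1.7], [-1.0, -0.9], [0.3, 0.3], [0.0, 0.9]]
crank [[558.3 289.  106. ]]
axis [[558.6 237.   78. ]]
scr [[469.8  21.5  90. ]]
bay [[559.5  72.   40. ]]
tray [[717.8  24.9  21. ]]
new [ 543.97320175 -102.94536195   -1.81357488] -103.91018673293175 [-0.3, -0.0, -0.2, 0.9, 0.1, 0.7, 0.7, -0.1, -0.7, -1.2, -0.3, 0.2, -1.3, 0.1, 0.2, 1.2]
```

Emit:
move_arm(targets="1 -2.5 -2.5 0 0 0 -5; 1 -2.5 -2.5 0 0 0 -5; 1 -2.5 -2.5 0 0 0 -5; 1 -2.5 -2.5 0 0 0 0; 1 -2.5 -2.5 0 0 0 0")

```text
clock: 0.52
eef_pos: [280.4, 489.0, 231.0]
tool_rot: [-3.141, -0.001, 3.14]
force: [0.5, 0.0, -0.3]
width: 85.7
gripper_force: 0.0
```

Emit:
move_arm(targets="1 -2.5 -2 0 0 0 0; 1 -2.5 -2 0 0 0 0; 1 -2.5 -2 0 0 0 0; 1 -2.5 -2 0 0 0 0; 1 -2.5 -2 0 0 0 0")

```text
clock: 0.93
eef_pos: [405.5, 389.1, 231.0]
tool_rot: [-3.141, -0.0, 3.14]
force: [0.3, 0.5, -0.6]
width: 85.1
gripper_force: 0.0
```

Emit:
move_arm(targets="1 -3.06 -2 1 0 0 0; 1 -3.06 -2 1 0 0 0; 1 -3.06 -2 1 0 0 0; 1 -3.06 -2 1 0 0 0; 1 -3.04 -2 1 0 0 0")

```text
clock: 1.35
eef_pos: [558.4, 288.7, 180.4]
tool_rot: [-3.141, -0.001, 3.14]
force: [0.2, 0.7, -0.6]
width: 85.2
gripper_force: 0.0
```

Emit:
move_arm(targets="1 0 0 2.5 0 0 0; 1 0 0 2.5 0 0 0; 1 0 0 2 0 0 0; 1 0 0 1 0 0 0; 1 0 0 0.6 0 0 0")

```text
clock: 1.77
eef_pos: [556.2, 289.6, 93.4]
tool_rot: [-3.14, -0.003, 3.14]
force: [0.2, -0.1, 0.1]
width: 85.1
gripper_force: 0.0
```

Emit:
move_arm(targets="-1 0 0 0 0 0 0; -1 0 0 0 0 0 0; -1 0 0 0 0 0 0; -1 0 0 0 0 0 0; -1 0 0 0 0 0 0")

```text
clock: 2.18
eef_pos: [557.9, 290.5, 96.4]
tool_rot: [3.141, 0.002, 3.14]
force: [-0.1, -0.2, -0.2]
width: 25.3
gripper_force: 0.0
```

Emit:
move_arm(targets="-1 0 0 0 0 0 0; -1 0 0 0 0 0 0; -1 0 0 0 0 0 0; -1 0 0 0 0 0 0")

```text
clock: 2.52
eef_pos: [558.0, 291.4, 96.7]
tool_rot: [3.139, 0.002, 3.14]
force: [-1.2, 1.4, 6.2]
width: 21.2
gripper_force: 58.7
```

```bash
python3 - <<'E'
from cell import read_state,cams
from h import *
print(read_state()["eef_pos"],read_state()["force"])
a=cams.get_image("top");crop(a,230,150,120,110,5,"pics/g1.png")
E
```

```text
[557.95746426 291.41206366  96.71070881] [-1.22535604  1.41165993  6.24885643]
```

View pics/g1.png

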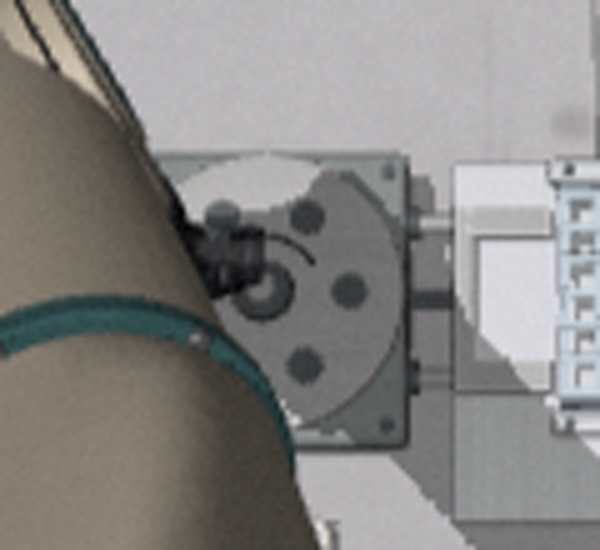

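The gripper holds the crank grip. Next I carry it round in 9° rows, one quadrant first.

Emit:
move_arm(targets="-1 0.81 -0.06 0 0 0 0; -1 0.8 -0.19 0 0 0 0; -1 0.75 -0.31 0 0 0 0; -1 0.7 -0.43 0 0 0 0; -1 0.62 -0.53 0 0 0 0")

```text
clock: 2.98
eef_pos: [521.4, 276.4, 96.7]
tool_rot: [3.139, 0.004, 3.14]
force: [3.7, 2.3, 6.1]
width: 21.4
gripper_force: 59.5
```

Emit:
move_arm(targets="-1 0.53 -0.62 0 0 0 0; -1 0.43 -0.7 0 0 0 0; -1 0.31 -0.75 0 0 0 0; -1 0.19 -0.8 0 0 0 0; -1 0.06 -0.81 0 0 0 0")

```text
clock: 3.4
eef_pos: [505.9, 239.9, 96.7]
tool_rot: [3.138, 0.004, 3.141]
force: [2.1, 4.0, 5.8]
width: 21.2
gripper_force: 59.5
```

Emit:
move_arm(targets="-1 -0.06 -0.81 0 0 0 0; -1 -0.19 -0.8 0 0 0 0; -1 -0.31 -0.75 0 0 0 0; -1 -0.43 -0.7 0 0 0 0; -1 -0.53 -0.62 0 0 0 0")

```text
clock: 3.82
eef_pos: [520.3, 203.5, 96.7]
tool_rot: [3.138, 0.002, 3.141]
force: [0.5, 6.2, 8.2]
width: 21.5
gripper_force: 59.7
```

Emit:
move_arm(targets="-1 -0.62 -0.53 0 0 0 0; -1 -0.7 -0.43 0 0 0 0; -1 -0.75 -0.31 0 0 0 0; -1 -0.8 -0.19 0 0 0 0; -1 -0.81 -0.06 0 0 0 0")

```text
clock: 4.23
eef_pos: [555.7, 187.4, 96.6]
tool_rot: [3.14, -0.002, 3.141]
force: [-3.0, 3.8, 13.0]
width: 21.3
gripper_force: 60.2
```

Emit:
move_arm(targets="-1 -0.81 0.06 0 0 0 0; -1 -0.8 0.19 0 0 0 0; -1 -0.75 0.31 0 0 0 0; -1 -0.7 0.43 0 0 0 0; -1 -0.62 0.53 0 0 0 0")

```text
clock: 4.65
eef_pos: [592.4, 200.4, 96.6]
tool_rot: [-3.14, -0.003, 3.139]
force: [-4.7, -1.6, 12.8]
width: 21.6
gripper_force: 60.4
```

Emit:
move_arm(targets="-1 -0.53 0.62 0 0 0 0; -1 -0.43 0.7 0 0 0 0; -1 -0.31 0.75 0 0 0 0; -1 -0.19 0.8 0 0 0 0; -1 -0.06 0.81 0 0 0 0")

```text
clock: 5.07
eef_pos: [609.8, 235.3, 96.7]
tool_rot: [-3.138, 0.001, 3.138]
force: [1.4, -4.0, 10.1]
width: 21.5
gripper_force: 60.0
```

Emit:
move_arm(targets="-1 0.06 0.81 0 0 0 0; -1 0.19 0.8 0 0 0 0; -1 0.31 0.75 0 0 0 0; -1 0.43 0.7 0 0 0 0; -1 0.53 0.62 0 0 0 0")

```text
clock: 5.48
eef_pos: [597.0, 273.8, 96.7]
tool_rot: [-3.141, 0.006, 3.138]
force: [5.7, -1.7, 4.3]
width: 21.0
gripper_force: 59.5
```

Emit:
move_arm(targets="-1 0.62 0.53 0 0 0 0; -1 0.7 0.43 0 0 0 0; -1 0.75 0.31 0 0 0 0; -1 0.8 0.19 0 0 0 0; -1 0.81 0.06 0 0 0 0")

```text
clock: 5.9
eef_pos: [558.9, 291.4, 96.7]
tool_rot: [3.139, 0.005, 3.14]
force: [4.8, 2.1, 5.3]
width: 21.4
gripper_force: 59.5
```

Emit:
move_arm(targets="-1 0 0 0 0 0 0; -1 0 0 0 0 0 0")

```text
clock: 6.07
eef_pos: [556.4, 291.4, 96.7]
tool_rot: [3.14, 0.0, 3.141]
force: [-1.7, 1.9, 8.5]
width: 21.2
gripper_force: 60.1
```

Emit:
move_arm(targets="0.3 0 0 0 0 0 0; 0.3 0 0 0 0 0 0; 0.3 0 0 0 0 0 0; 0.3 0 0 -2 0 0 0; 0.3 0 0 -3 0 0 0")

```text
clock: 6.48
eef_pos: [554.3, 287.9, 142.1]
tool_rot: [-3.137, -0.008, 3.139]
force: [-0.3, -0.6, 0.5]
width: 55.4
gripper_force: 0.0
```

Emit:
move_arm(targets="1 1.4 -3.5 -1.5 0 0 0; 1 1.4 -3.8 0 0 0 0; 1 1.4 -3.8 0 0 0 0; 1 1.4 -3.8 0 0 0 0; 1 1.4 -3.8 0 0 0 0")

```text
clock: 6.9
eef_pos: [485.1, 101.0, 160.0]
tool_rot: [-3.141, -0.002, 3.14]
force: [0.5, -1.0, -0.0]
width: 85.4
gripper_force: 0.0
```

```bash
cat > cmp.py <<'E'
import pickle,sys;from h import *;from cell import cams
tag=sys.argv[1];out=[]
for n,b in(("top",(250,195,30,22)),("side",(322,245,20,20))):
    o=pickle.load(open(n+".pkl","rb"));a=cams.get_image(n)
    pickle.dump(a,open(f"{n}_{tag}.pkl","wb"))
    x,y,w,h=b
    def cen(d):
        g=d["color"][y:y+h,x:x+w].max(2).astype(float);m=np.clip(70-g,0,None);m/=m.sum()
        yy,xx=np.mgrid[y:y+h,x:x+w];return np.array([(m*xx).sum(),(m*yy).sum()])
    print(n,cen(o).round(2),cen(a).round(2))
    c=a["color"][130:280,240:440,::-1] if n=="side" else a["color"][115:265,240:440,::-1]
    out.append(cv2.resize(c,None,fx=2,fy=2,interpolation=cv2.INTER_CUBIC))
cv2.imwrite(f"pics/{tag}.png",np.hstack(out))
E
python3 cmp.py w1
```

```text
top [259.98 206.98] [260.08 207.6 ]
side [330.4  254.25] [330.91 254.2 ]
```

View pics/w1.png

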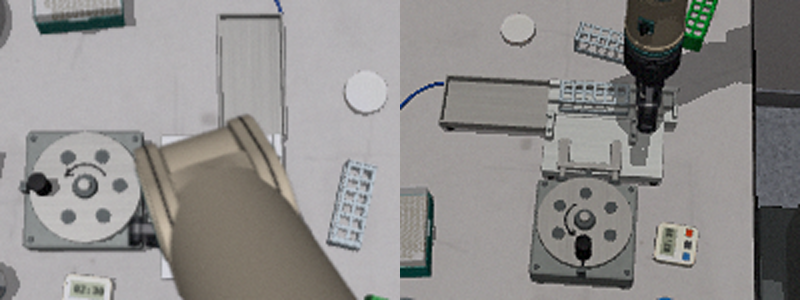

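The crank is back within about 1 mm of the index (0.6 px), the prongs are back, and the old rack lies in the slot. Next is the scraper.

Emit:
move_arm(targets="1 0.8 -3.9 0 0 0 0; 1 0.7 -3.9 0 0 0 0; 1 0 0 1 0 0 0; 1 0 0 2.5 0 0 0; 1 0 0 2.5 0 0 0")

```text
clock: 7.42
eef_pos: [472.3, 24.2, 100.2]
tool_rot: [-3.142, 0.002, 3.137]
force: [0.5, 0.6, -1.5]
width: 85.6
gripper_force: 0.0
```

Emit:
move_arm(targets="1 0 0 1.5 0 0 0; 1 0 0 0.6 0 0 0; 1 0 0 0 0 0 0")

```text
clock: 7.67
eef_pos: [470.4, 25.2, 77.9]
tool_rot: [-3.141, -0.004, 3.14]
force: [-0.4, -1.0, -1.3]
width: 85.5
gripper_force: 0.0
```

Emit:
move_arm(targets="-1 0 0 0 0 0 0; -1 0 0 0 0 0 0; -1 0 0 0 0 0 0; -1 0 0 0 0 0 0; -1 0 0 0 0 0 0")

```text
clock: 8.08
eef_pos: [472.2, 25.3, 79.9]
tool_rot: [3.141, 0.001, 3.14]
force: [-0.1, 1.0, -0.0]
width: 25.4
gripper_force: 0.0
```

Emit:
move_arm(targets="-1 0 0 0 0 0 0; -1 0 0 0 0 0 0; -1 0 0 0 0 0 0; -1 0 0 0 0 0 0")

```text
clock: 8.42
eef_pos: [472.2, 24.2, 80.2]
tool_rot: [-3.141, 0.001, 3.139]
force: [-0.0, -2.3, 6.8]
width: 20.6
gripper_force: 58.4
```

Emit:
move_arm(targets="-1 -0.6 0 0 0 0 0; -1 -1.2 0 0 0 0 0; -1 -1.2 0.01 0 0 0 0; -1 -1.2 0 0 0 0 0; -1 -1.2 0.01 0 0 0 0")

```text
clock: 8.83
eef_pos: [525.4, 24.4, 80.2]
tool_rot: [-3.14, -0.001, 3.139]
force: [-3.3, -1.3, 8.1]
width: 20.1
gripper_force: 58.6
```

Emit:
move_arm(targets="-1 -1.2 0.01 0 0 0 0; -1 -1.2 0 0 0 0 0; -1 -1.2 0.01 0 0 0 0; -1 -1.2 0 0 0 0 0; -1 -1.2 0.01 0 0 0 0")

```text
clock: 9.25
eef_pos: [585.5, 24.6, 80.2]
tool_rot: [-3.141, -0.001, 3.139]
force: [-3.6, -1.3, 6.9]
width: 20.4
gripper_force: 58.6
```

Emit:
move_arm(targets="-1 -1.2 0.01 0 0 0 0; -1 -1.2 0 0 0 0 0; -1 -1.2 0 0 0 0 0; -1 -0.2 0 0 0 0 0; -1 0 0 0 0 0 0")

```text
clock: 9.67
eef_pos: [624.2, 24.7, 80.3]
tool_rot: [-3.141, 0.0, 3.139]
force: [-1.6, -0.9, 5.1]
width: 20.0
gripper_force: 59.7
```

Emit:
move_arm(targets="-1 -0.2 0 0 0 0 0; -1 -0.2 0 0 0 0 0; -1 0 0 0 0 0 0")

```text
clock: 9.92
eef_pos: [624.2, 24.7, 80.2]
tool_rot: [-3.14, -0.007, 3.139]
force: [-9.4, -2.0, 13.7]
width: 20.0
gripper_force: 60.3
```

```bash
python3 cmp.py s1
```

```text
top [259.98 206.98] [259.97 207.6 ]
side [330.4  254.25] [330.91 254.28]
```

View pics/s1.png

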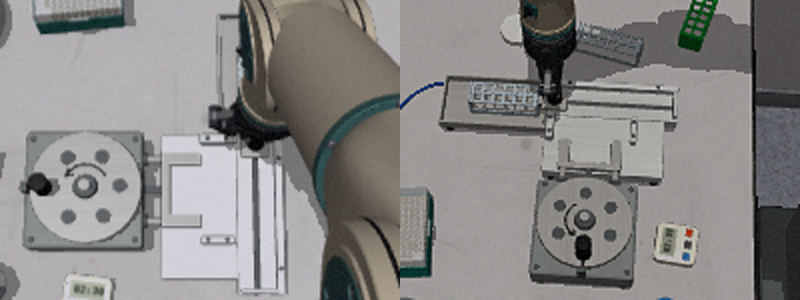

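The stop was reached (force -9 N) and the old rack is in the tray. Drawing the scraper back home.

Emit:
move_arm(targets="-1 1 0 0 0 0 0; -1 1.5 0 0 0 0 0; -1 1.5 -0.01 0 0 0 0; -1 1.5 0 0 0 0 0; -1 1.5 -0.01 0 0 0 0")

```text
clock: 10.43
eef_pos: [559.1, 24.5, 80.3]
tool_rot: [-3.141, 0.004, 3.139]
force: [3.5, -1.8, 1.1]
width: 20.4
gripper_force: 59.1
```

Emit:
move_arm(targets="-1 1.5 -0.01 0 0 0 0; -1 1.5 0 0 0 0 0; -1 1.5 -0.01 0 0 0 0; -1 1.5 0 0 0 0 0; -1 1.2 -0.01 0 0 0 0")

```text
clock: 10.85
eef_pos: [486.5, 24.2, 80.3]
tool_rot: [-3.141, 0.004, 3.139]
force: [2.1, -3.3, 1.7]
width: 20.7
gripper_force: 59.3
```

Emit:
move_arm(targets="-1 0.8 0 0 0 0 0; -1 0.6 0 0 0 0 0; -1 0.3 0 0 0 0 0; -1 0.2 0 0 0 0 0; -1 0.1 0 0 0 0 0")

```text
clock: 11.27
eef_pos: [472.1, 24.3, 80.3]
tool_rot: [-3.141, 0.012, 3.138]
force: [12.0, -5.3, -5.3]
width: 20.3
gripper_force: 58.8
```

Emit:
move_arm(targets="0.5 0 0 0 0 0 0; 0.5 0 0 0 0 0 0; 0.5 0 0 0 0 0 0; 0.5 0 0 -2 0 0 0; 1 0 0 -3 0 0 0")

```text
clock: 11.68
eef_pos: [462.9, 25.7, 127.7]
tool_rot: [-3.141, -0.007, 3.14]
force: [0.6, -0.2, 0.1]
width: 74.2
gripper_force: 0.0
```

Emit:
move_arm(targets="1 -1.9 -3.1 -1 0 0 0; 1 -1.9 -3.1 0 0 0 0; 1 -1.9 -3.1 0 0 0 0; 1 -1.9 -3.1 0 0 0 7; 1 0 0 0 0 0 6.9")

```text
clock: 12.1
eef_pos: [544.6, -106.9, 139.6]
tool_rot: [-3.138, 0.005, 2.883]
force: [0.3, 0.0, 0.9]
width: 85.5
gripper_force: 0.0
```

Emit:
move_arm(targets="1 0 0 1 0 0 0; 1 0 0 0 0 0 0")

```text
clock: 12.27
eef_pos: [539.4, -97.7, 127.3]
tool_rot: [3.141, -0.005, 2.901]
force: [0.2, 0.9, -0.6]
width: 85.5
gripper_force: 0.0
```

```bash
python3 - <<'E'
from cell import cams
from h import *
a=cams.get_image("side");b=a["color"][130:255,255:415,::-1]
o=cams.get_image("top")["color"][115:265,300:460,::-1]
cv2.imwrite("pics/r1.png",np.vstack([cv2.resize(b,None,fx=2.2,fy=2.2,interpolation=2),cv2.resize(o,None,fx=2.2,fy=2.0,interpolation=2)])[:598])
E
```

```text
(no output)
```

View pics/r1.png

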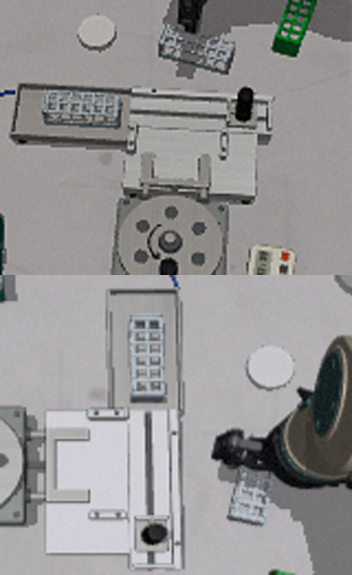

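The scraper is home and the old rack lies flat in the tray. Descending over the new rack, with one correction on the way.

Emit:
move_arm(targets="1 0 0 2.5 0 0 0; 1 0 0 2.5 0 0 0; 1 0 0 1 0 0 0; 1 0 0 0 0 0 0; 1 0 0 0 0 0 0")

```text
clock: 12.78
eef_pos: [541.1, -97.9, 69.3]
tool_rot: [3.141, -0.001, 2.899]
force: [0.1, -0.4, 0.3]
width: 85.2
gripper_force: 0.0
```

```bash
python3 - <<'E'
from cell import read_state
from h import *
s=read_state();d=np.array([544,-100.5,6])-s["eef_pos"]
print(s["eef_pos"],s["tool_rot"],R.from_euler('xyz',s["tool_rot"]).inv().apply(d).round(1))
E
```

```text
[541.0939833  -97.94434202  69.25542852] [ 3.14127760e+00 -1.32970782e-03  2.89890837e+00] [-3.5 -1.8 63.3]
```

Emit:
move_arm(targets="1 -0.35 -0.18 2 0 0 0; 1 0 0 2 0 0 0; 1 0 0 1.4 0 0 0; 1 0 0 0.9 0 0 0; 1 0 0 0 0 0 0")

```text
clock: 13.2
eef_pos: [544.1, -101.1, 5.8]
tool_rot: [3.142, -0.001, 2.898]
force: [0.7, 0.4, -0.5]
width: 85.4
gripper_force: 0.0
```

Emit:
move_arm(targets="-1 0 0 0 0 0 0; -1 0 0 0 0 0 0; -1 0 0 0 0 0 0; -1 0 0 0 0 0 0; -1 0 0 0 0 0 0")

```text
clock: 13.62
eef_pos: [545.1, -101.5, 7.5]
tool_rot: [3.141, 0.002, 2.897]
force: [-1.6, -0.3, 5.5]
width: 36.0
gripper_force: 59.2
```

Emit:
move_arm(targets="-1 0 0 0 0 0 0; -1 0 0 0 0 0 0; -1 0 0 0 0 0 0")

```text
clock: 13.87
eef_pos: [545.1, -101.5, 7.5]
tool_rot: [3.141, 0.002, 2.897]
force: [-0.8, -0.0, 5.3]
width: 36.5
gripper_force: 59.3
```

Emit:
move_arm(targets="-1 0 0 -1 0 0 0; -1 0 0 -2.5 0 0 0; -1 0 0 -3 0 0 0; -1 0 0 -3 0 0 0; -1 0.3 1.5 -2 0 0 0")

```text
clock: 14.28
eef_pos: [545.8, -89.9, 124.6]
tool_rot: [-3.139, 0.004, 2.892]
force: [0.4, -1.0, 0.1]
width: 36.2
gripper_force: 60.1
```

Emit:
move_arm(targets="-1 0.5 3 0 0 0 0; -1 0.5 3.5 0 0 0 0; -1 0.5 3.5 0 0 0 0; -1 0.5 3.5 0 0 0 0; -1 0.4 2 0 0 0 0")

```text
clock: 14.7
eef_pos: [559.7, 75.5, 122.3]
tool_rot: [3.138, 0.001, 2.901]
force: [0.2, 0.2, -1.3]
width: 36.7
gripper_force: 60.1
```

Emit:
move_arm(targets="-1 0 0 0 0 0 -4; -1 0 0 0 0 0 -5; -1 0 0 0 0 0 -5; -1 0 0 0 0 0 0; -1 0 0 0 0 0 0")

```text
clock: 15.12
eef_pos: [559.4, 69.9, 121.9]
tool_rot: [3.141, 0.0, 3.139]
force: [-0.6, -1.0, -0.9]
width: 36.5
gripper_force: 60.1
```

```bash
python3 - <<'E'
from cell import cams,read_state
from h import *;import pickle
s=read_state();print(s["eef_pos"],s["tool_rot"],s["width"])
a=cams.get_image("side");pickle.dump(a,open("side_p.pkl","wb"))
b=cams.get_image("top");pickle.dump(b,open("top_p.pkl","wb"))
A=cv2.resize(a["color"][110:235,270:400,::-1],None,fx=3,fy=3,interpolation=2);B=cv2.resize(b["color"][130:255,290:420,::-1],None,fx=3,fy=3,interpolation=2)
cv2.imwrite("pics/p1.png",np.hstack([A,B]))
E
```

```text
[559.35883032  69.94009997 121.85692057] [3.14135839e+00 2.79605475e-04 3.13869452e+00] 36.509789371633005
```

View pics/p1.png

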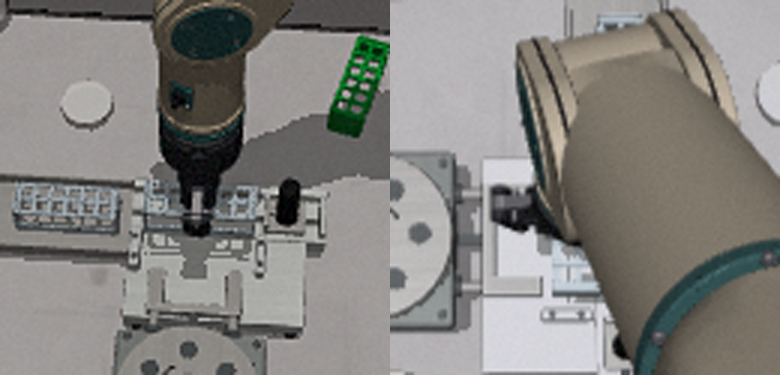

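```bash
python3 - <<'E'
from h import *;import pickle
a=pickle.load(open("side_p.pkl","rb"));b=pickle.load(open("top_p.pkl","rb"))
P=np.array([[x,y,151.4] for x in(55,-55) for y in(-19,19)])+[558.4,67.4,0]
print("side",((proj(a,P)-[270,110]+.33)*3).round(0).tolist());print("top",((proj(b,P)-[290,130]+.33)*3).round(0).tolist())
P=np.array([[x,0,151.4] for x in(55,-55)])+[563.4,67.4,0];print(((proj(a,P)-[270,110]+.33)*3).round(0).tolist())
E
```

```text
side [[145.0, 177.0], [141.0, 211.0], [257.0, 184.0], [255.0, 218.0]]
top [[213.0, 154.0], [164.0, 154.0], [215.0, 295.0], [165.0, 295.0]]
[[138.0, 194.0], [251.0, 200.0]]
```

Emit:
move_arm(targets="-1 -0.11 0.4 0 0 0 -0.4; -1 0 0 1.5 0 0 0; -1 0 0 1.5 0 0 0; -1 0 0 1 0 0 0; -1 0 0 0 0 0 0")

```text
clock: 15.63
eef_pos: [558.9, 74.1, 79.3]
tool_rot: [-3.141, -0.004, -3.135]
force: [-0.1, 0.0, -0.9]
width: 36.3
gripper_force: 60.1
```

Emit:
move_arm(targets="-1 0 0 0 0 0 0; -1 0 0 0.8 0 0 0; -1 0 0 0.8 0 0 0; -1 0 0 0.6 0 0 0; -1 0 0 0.4 0 0 0")

```text
clock: 16.05
eef_pos: [560.1, 74.0, 54.5]
tool_rot: [-3.141, -0.001, -3.135]
force: [0.1, 1.2, -0.4]
width: 36.3
gripper_force: 60.1
```

Emit:
move_arm(targets="-1 0 0 0.3 0 0 0; -1 0 0 0.2 0 0 0; -1 0 0 0.1 0 0 0; -1 0 0 0 0 0 0")

```text
clock: 16.38
eef_pos: [560.5, 74.1, 49.2]
tool_rot: [3.142, -0.0, -3.135]
force: [0.3, 0.3, -1.0]
width: 36.4
gripper_force: 60.1
```

Emit:
move_arm(targets="-1 0 0 0.1 0 0 0; -1 0 0 0.1 0 0 0; -1 0 0 0 0 0 0")

```text
clock: 16.63
eef_pos: [560.8, 74.2, 47.6]
tool_rot: [3.141, 0.001, -3.135]
force: [0.1, 0.3, 0.5]
width: 36.3
gripper_force: 60.3
```

Emit:
move_arm(targets="-1 0 0 0.08 0 0 0; -1 0 0 0 0 0 0; 0.2 0 0 0 0 0 0; 0.2 0 0 0 0 0 0; 0.2 0 0 0 0 0 0")

```text
clock: 17.05
eef_pos: [560.6, 74.1, 46.5]
tool_rot: [3.142, 0.0, -3.135]
force: [-0.9, -0.3, -0.5]
width: 51.2
gripper_force: 0.0
```

Emit:
move_arm(targets="0.2 0 0 0 0 0 0; 0.2 0 0 -0.5 0 0 0; 0.2 0 0 -2 0 0 0; 0.2 0 0 -3 0 0 0; 0.2 0 0 -3 0 0 0")

```text
clock: 17.47
eef_pos: [559.6, 74.0, 131.9]
tool_rot: [-3.141, -0.002, -3.135]
force: [0.4, -0.0, -0.3]
width: 51.4
gripper_force: 0.0
```

Emit:
move_arm(targets="0.2 0 0 -3 0 0 0; 0.2 2 -3 -3 0 0 0; 0.2 2 -3.5 0 0 0 0; 0.2 2 -3.5 0 0 0 0; 0.2 2 -3.5 0 0 0 0")

```text
clock: 17.88
eef_pos: [482.9, -59.2, 189.1]
tool_rot: [-3.141, 0.002, -3.134]
force: [0.5, -1.1, -0.3]
width: 51.5
gripper_force: 0.0
```

Emit:
move_arm(targets="0.2 2 -3.5 0 0 0 0; 0.2 0 -3.5 0 0 0 0; 0.2 0 -3.5 0 0 0 0; 0.2 0 0 0 0 0 0; 0.2 0 0 0 0 0 0")

```text
clock: 18.3
eef_pos: [463.9, -165.7, 188.4]
tool_rot: [-3.141, 0.0, -3.14]
force: [0.5, 0.7, 0.1]
width: 51.7
gripper_force: 0.0
```

```bash
python3 cmp.py f1
```

```text
top [259.98 206.98] [259.96 207.53]
side [330.4  254.25] [330.91 254.23]
```

View pics/f1.png

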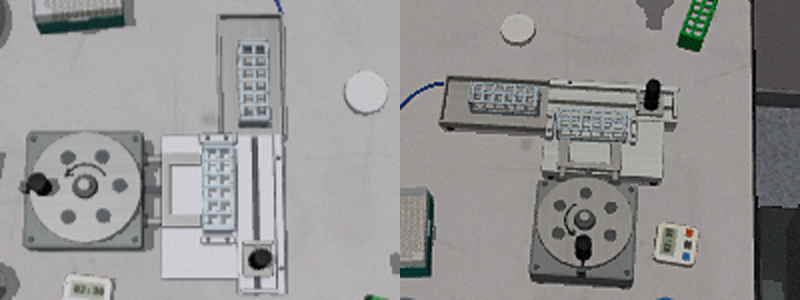

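The new rack sits between the cheeks, level with the old rack's former place. The old rack is in the tray, the scraper is home and the crank is at its index. Last check: the scraper and bay against the first image. Then I hand in.

```bash
python3 - <<'E'
import pickle;from h import *
from cell import order
for n,b in(("top",(358,232,24,24)),("side",(358,165,18,20))):
    o,a=[pickle.load(open(f,"rb"))["color"] for f in(n+".pkl",n+"_f1.pkl")];x,y,w,h=b
    for i in(o,a):
        m=np.clip(70.-i[y:y+h,x:x+w].max(2),0,None);yy,xx=np.mgrid[y:y+h,x:x+w];print(n,(m*xx).sum()/m.sum(),(m*yy).sum()/m.sum())
print(order.finish_job())
E
```

```text
top 368.98646471156945 244.62842410570417
top 368.94427860696516 244.64975124378108
side 365.6255940257977 177.37932790224033
side 365.63017197343777 177.33321981951303
the job is handed in; nothing more can be done
None
```

The rack change is finished and handed in after about 18 s of the 72 s: the flywheel made one full turn, stopping about 1 mm (0.02 rad) past its index mark, the old rack lies flat in the catch tray, the scraper is back home, and the new rack stands in the bay; no bystander was touched.

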